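Scan the bead flask and hold it on the vortex mixer

ROBOT

A 7-joint arm with a two-finger parallel gripper is mounted at the origin on the work surface. World frame = base frame: x ahead of the robot, y to its left, z up, the work surface at z = 0. Lengths are in mm, angles in rad, forces in N, time in s.
With the tool pointing down it reaches from about 400 to 850 mm from the base axis. Payload 10.4 kg.
Tool frame: the origin (TCP) lies at the very end of the fingers, on their centre line; the grasp point (between the pads) lies 19 mm behind it; z points along the fingers, y is the line along which they close (so a half turn about z gives the same grasp; the last joint's range is limited). The gripper opens to 87 mm and grips with 3 to 60 N. Pads are 19 mm wide; open, the fingers measure 117 mm over their backs; the gripper's body (75 mm by 190 mm) begins 51 mm behind the grasp point.
Start: joints at [-1.305, 0.332, -0.065, 1.46, 0.022, 1.35, -0.088], TCP at [177.988, 599.143, 222.576] pointing down, gripper open.
Joint ranges: [-2.6, 2.6], [-0.5, 2.12], [-1.47, 1.34], [0.16, 2.42], [-1.27, 4.41], [0.06, 2.06], [-2.6, 2.6]. Speed limits (rad/s): [2.22, 2.22, 2.79, 2.79, 3.14, 3.14, 3.14].

INTERFACE

Orientations are given as a rotation vector (axis times angle).
In Python, from bench import bot gives the robot as it stands. The module is installed in compiled form; this text tells all that it offers.
- The arm moves only by the shell command python3 -m crank 'ROWS' [OPENING]. ROWS is JSON, a list of rows, each a list of 6 numbers: the shift along the tool's x, y, z in cm, then the turn, a rotation vector about the tool's x, y, z in degrees. A call has 1 to 12 rows; each row shifts and turns the commanded pose from where the row before left it, along the tool's axes as they then stand; what a row does not reach is not made up. A row lasts 1/12 s, in which the tool goes at most 41.7 mm and 7.16 degrees, less where a joint would pass 70% of its speed; a pose out of reach is approached as far as the arm can. A call is refused whole if a number of a shift passes 4.17 or a number of a turn 7.16, either way. A call with a gripper value outside its range is refused whole. OPENING is the opening in per cent of the stroke, from 0 (shut) to 100 (fully open), set as the call begins (- or left out, the last holds). The fingers move at their own pace and stop on an object; the grip force is fixed at half the most. Time passes only in rows, so rows that do not move let the fingers close. It gives the time, the measured TCP pose, the force, the opening and the grip force at its end, in the units of the state.
- bot.get_state(): the state, without advancing time (a new reading comes with each control period).
- bot.capture(name): name is "scene" or "top" or "wrist"; returns a dict with "image" (384x512x3 uint8, red, green, blue), "camera_matrix" (3x3 intrinsics, pixels), "origin" and "attitude" of the camera in the world; the wrist camera has in their place "tool_from_camera" (4x4, takes a point from camera to tool coordinates, whose origin is the TCP and whose axes are the flange's). Camera axes: x right, y up, looking along -z (the intrinsics and any distortion apply to the point x, -y, -z); pixel columns grow to the right and rows downward; lengths in mm; the calibration is good to about 2 mm. The wrist camera is an equidistant fisheye: a pixel r from the principal point sees the ray r / f radians off the axis. A picture is of the moment at which its call begins: read the wrist's pose just before it. There is no depth.
- bot.finish_job(): hands the job in; it is judged then, once.
The state is a dict: "t": time; "q": joint angles; "joint_velocities": joint speeds; "tau": joint torques, N m; "tool_pos": TCP position; "eef_rot": TCP orientation; "contact_force": force on the tool from outside, world axes, zero at the start; "moment": the same for the moment, N m; "gripper_width": opening from 0.0 (shut) to 1.0 (fully open); "grasp_force": force on a finger pad.
Only numpy, scipy, OpenCV 4.12 (cv2) and the standard library are available. Lean on these libraries where they do the work, as an engineer would, in place of code of your own. Each camera call takes 0.05 s, during which the arm holds its last target. There are 200 camera calls.

TASK

Check the amber round-bottomed flask in and mix it: while it still stands in its cork ring in front of the scanner, squeeze the scanner's trigger well in and let it go. Then lift the flask out, set its round bottom upright into the ring-shaped rubber cup of the vortex mixer and press it down until the sprung cup is nearly at its stop. Finish while still holding the flask pressed down there, and do not shift the wash bottle, the tube rack or the sharps bin.

Things in the scene. Friction and masses are not known exactly. Their poses are not given: they have to be found in the camera images.
- scan_stand: fixed scanning station: a steel plate 120 mm (x) by 260 mm (y), 8 mm thick; origin: centre of its underside, on the bench; z up. A pistol bar-code scanner is clamped on its side over the plate (head about the point (0, -50) mm) and looks along about +y at a cork ring fixed at (24, 88) mm
- scanner: the clamped white scanner (origin and axes as the stand). Its beam is level, 55 mm above the bench. Head 105 mm long, 54 mm wide, top at 89 mm, clamp screw up to 105 mm. Grip: a level bar pointing along -x, from x = -20 to -129 mm, 34 mm deep (y -72 to -38), 32 mm high (z 39 to 71); under it only the plate (to x = -60) and the bench
- cork_ring (a point): centre of the cork ring's top, 33 mm above the bench; 62 mm outside, 36 mm bore; the flask's bulb rests in it, bulb centre 18 mm above this point
- squeeze_point (a point): fixed point on the scanner, 55 mm above the bench, midway between the trigger's front (+y side) and the back of the grip (-y side). They are 47 mm apart here along the stand's y and about 41 mm with the trigger fully in: fingers pointing down and closing along the stand's y can squeeze here. Axes as the stand
- scanner_trigger (a joint): the scanner's trigger, a black blade 50 mm long and 20 mm high on the +y side of the grip, hinged on an upright pin at its end next to the head; 0 rad = out (at rest), 0.20 rad = fully in; it springs back by itself. About 2 N starts it and 5 N holds it fully in at the squeeze point
- trigger_face (a point): middle of the trigger's front face, where a finger presses (towards the stand's -y); 55 mm above the bench
- flask_mid (a point): the loose flask, half-way up (49 mm above its lowest point). Amber glass, 97.5 mm tall: ball-shaped bulb of 51 mm diameter with a paper bar-code band round it, neck 21 mm in diameter, white screw cap. z is the flask's axis, up when it stands. It starts upright in the cork ring; about 0.1 kg
- flask_cap (a point): centre of the flask's white screw cap, a cylinder of 28 mm diameter and 26 mm height: the place to grip. 84.5 mm above the flask's lowest point, 59 mm above the bulb's centre
- flask_bulb (a point): centre of the flask's bulb (25.5 mm radius), 25.5 mm above its lowest point
- mixer: fixed vortex mixer: white housing 130 mm (x) by 105 mm (y), 57 mm high, collar to 64 mm, dial and switch on its -x side; origin: centre of its underside on the bench, z up. The cup stands above it, its axis 15 mm towards +x from the origin
- mixer_cup (a joint): the mixer's black rubber cup on its sprung stem: 0 m = up (at rest), 0.008 m = pressed down on its stop. It moves straight down, about 3 N starts it, 11 N brings it to the stop; it rises again when let go
- cup_rim (a point): centre of the cup's open upper rim (105 mm above the bench at rest, sinks with the cup). The cup is 60 mm across at the rim, its opening about 43 mm, its hollow 22 mm deep, so the flask's bulb rests on the rim's inner edge with the bulb's centre about 14 mm above this point
- wash_bottle_mid (a point): bystander: white bottle with a red cap, 62 mm in diameter, 150 mm tall; point half-way up
- tube_rack_mid (a point): bystander: white rack 70 by 160 mm with capped tubes, 92 mm tall; point half-way up
- sharps_bin_mid (a point): bystander: small yellow round sharps bin, 106 mm wide, 126 mm tall; point 52 mm up

How it is judged:
By the outcome, as a careful person would: the job done as asked, in the order asked, and still so for the second after the job is handed in, while the arm keeps its last pose, push and grip.
It also fails if it takes over 58 s, if anything falls off the work surface, if the arm or the gripper's body presses on something with over 40 N, if the wrist force passes 120 N, or if a joint passes its speed limit or range.

## Working session

There is one attempt and no reset: what is moved stays moved. The work goes in short steps, Python scripts to look and compute and a shell command to move; the robot and the scene stay as the last step left them, time stands still between calls to the robot, and variables do not carry over. Pictures are saved under pics/ and viewed, at most 10 in all, crops included, and the job is handed in when it is done.

```bash
mkdir -p pics; cat > h.py <<'E'
import numpy as np, cv2
from scipy.spatial.transform import Rotation as R
from bench import bot
def cap(n,f=None):
    s=bot.get_state(); c=bot.capture(n); c['s']=s
    if f: cv2.imwrite('pics/'+f,cv2.cvtColor(c['image'],cv2.COLOR_RGB2BGR))
    return c
def ray(c,u,v):
    K=np.array(c['camera_matrix']); x=(u-K[0,2])/K[0,0]; y=(v-K[1,2])/K[1,1]
    if 'tool_from_camera' in c:
        r=np.hypot(x,y); k=np.sin(r)/r if r>1e-9 else 1
        d=np.array([x*k,-y*k,-np.cos(r)]); T=np.array(c['tool_from_camera'])
        Rt=R.from_rotvec(c['s']['eef_rot']).as_matrix()
        return Rt@T[:3,3]+np.array(c['s']['tool_pos']), Rt@T[:3,:3]@d
    d=np.array([x,-y,-1.]); A=np.array(c['attitude'])
    A=A if A.shape==(3,3) else R.from_rotvec(A).as_matrix()
    return np.array(c['origin']),A@d
def onz(c,u,v,z):
    o,d=ray(c,u,v); return (o+d*(z-o[2])/d[2]).round(1)
E
python3 - <<'E'
from h import *
print(bot.get_state())
for n in ('scene','top','wrist'):
    c=cap(n,n+'0.png'); print({k:v for k,v in c.items() if k not in('image','s')})
E
cd pics; python3 -c "
import cv2
for n in('scene','top'):
    i=cv2.imread(n+'0.png');cv2.imwrite(n+'0b.png',cv2.resize(i,(800,600),interpolation=cv2.INTER_CUBIC))"
```

```text
{'t': 0.0, 'q': array([-1.30462476,  0.33285326, -0.06468587,  1.46094397,  0.0215807 ,
        1.34988463, -0.08848157]), 'joint_velocities': array([ 0.00065781, -0.0003506 , -0.00025213, -0.00062989,  0.0006924 ,
       -0.00208713, -0.00068278]), 'tau': array([ 1.14723764e-03, -6.23262835e+01,  2.56051007e-02, -3.89884472e+01,
       -6.13094377e-02,  4.01148247e-02,  1.58159487e-04]), 'tool_pos': array([177.88221273, 598.75135383, 221.76424644]), 'eef_rot': array([-4.51971128e-01, -3.10875799e+00,  2.17789147e-03]), 'contact_force': array([ 0.24242509, -0.07648812, -0.52199483]), 'moment': array([ 0.01349062, -0.00530104, -0.00161984]), 'grasp_force': 0.0, 'gripper_width': 1.0027083792481888}
{'camera_matrix': array([[406.12403855,   0.        , 253.35754549],
       [  0.        , 406.12403855, 196.5260593 ],
       [  0.        ,   0.        ,   1.        ]]), 'origin': array([1452.38071276, -469.92330149,  797.96379886]), 'attitude': array([0.82707844, 0.50020878, 0.9551019 ])}
{'camera_matrix': array([[414.58260332,   0.        , 253.60894285],
       [  0.        , 414.58260332, 192.78697856],
       [  0.        ,   0.        ,   1.        ]]), 'origin': array([ 332.01284649,   21.34647858, 1454.30239378]), 'attitude': array([ 0.17236192, -0.1791442 , -1.60959194])}
{'camera_matrix': array([[297.31863964,   0.        , 250.24529013],
       [  0.        , 297.31863964, 185.08232926],
       [  0.        ,   0.        ,   1.        ]]), 'tool_from_camera': array([[-1.08689427e-03,  9.64774637e-01,  2.63075500e-01,
         7.19398481e+01],
       [ 9.99999301e-01,  9.26342238e-04,  7.34321569e-04,
        -3.98329593e-01],
       [ 4.64756878e-04,  2.63076114e-01, -9.64774970e-01,
        -1.63003336e+02],
       [ 0.00000000e+00,  0.00000000e+00,  0.00000000e+00,
         1.00000000e+00]])}
```

View pics/top0b.png

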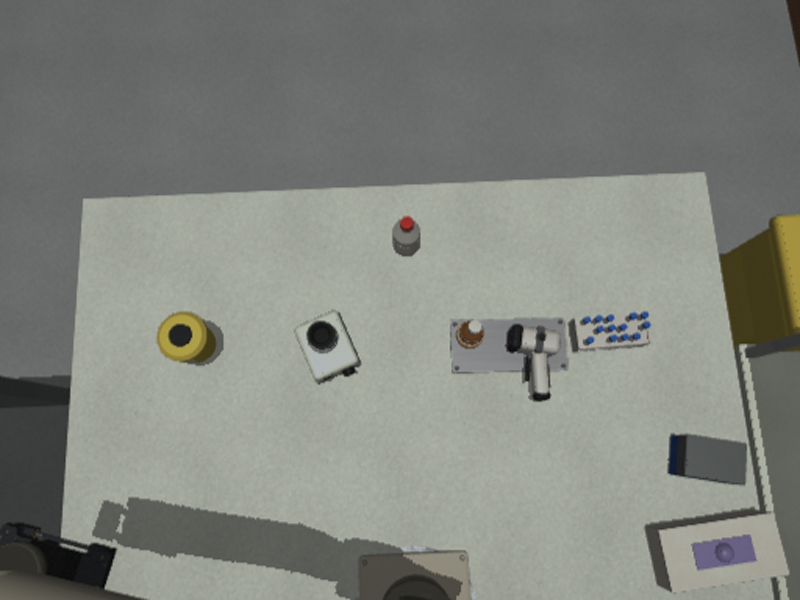

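View pics/scene0b.png

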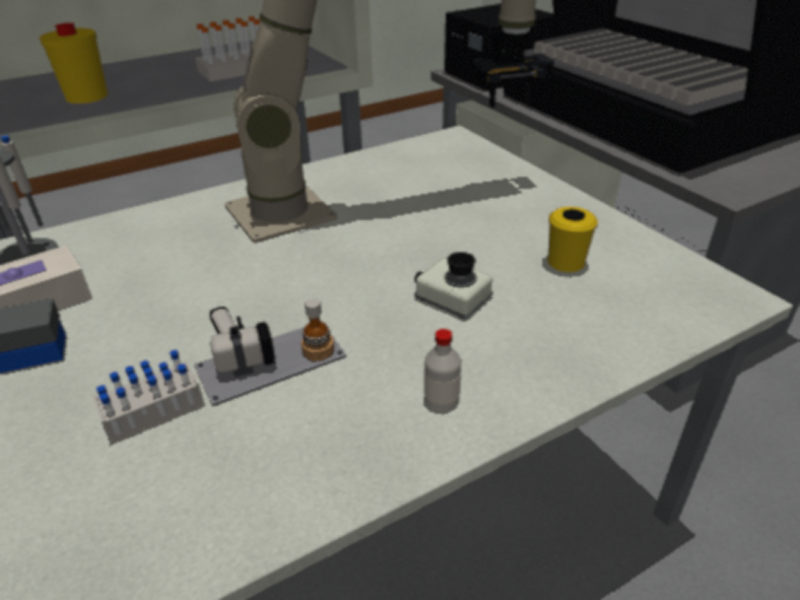

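Top view (800-px scale): stand at (451–568, 318–373), flask cap at (475,327), scanner grip at about (540,380), mixer cup at (322,335), wash bottle (406,235), rack (610,330), bin (185,337). The scene view agrees.

```bash
python3 - <<'E'
from h import *
c=cap('top'); s=cap('scene'); k=.64
for n,pts,z in (('stand',[(451,319),(451,373),(568,371),(567,318)],8),('mixer',[(295,330),(335,311),(360,360),(320,382)],57),('cup',[(322,334)],105),('cap',[(475,327)],123),('griptip',[(541,393)],71),('ringcork',[(470,334)],33),('bin',[(180,336)],126),('wash',[(406,223)],150)):
    print(n,[onz(c,u*k,v*k,z) for u,v in pts])
print('scene cap',onz(s,313*k,304*k,123),'cup',onz(s,461*k,260*k,105),'wash',onz(s,444*k,337*k,150),'bin',onz(s,573*k,215*k,126))
st=bot.get_state(); print(R.from_rotvec(st['eef_rot']).as_matrix().round(3))
E
```

```text
stand [array([ 611.8, -115. ,    8. ]), array([ 489.1, -107. ,    8. ]), array([ 481.5, -368.4,    8. ]), array([ 601.9, -378.8,    8. ])]
mixer [array([593.5, 232.5,  57. ]), array([632. , 143.9,  57. ]), array([521. ,  92.5,  57. ]), array([477.5, 180. ,  57. ])]
cup [array([573.4, 168.3, 105. ])]
cap [array([ 570.2, -153.1,  123. ])]
griptip [array([ 431.1, -289.4,   71. ])]
ringcork [array([ 571. , -152.6,   33. ])]
bin [array([579. , 460.9, 126. ])]
wash [array([795.9, -19.6, 150. ])]
scene cap [ 581.7 -152.3  123. ] cup [580.3 171.4 105. ] wash [808.8 -23.  150. ] bin [587.7 458.6 126. ]
[[-0.959  0.285 -0.   ]
 [ 0.285  0.959 -0.001]
 [-0.    -0.001 -1.   ]]
```

```bash
python3 -m crank '[[-3.28,-2.49,0,0,0,0],[-3.28,-2.49,0,0,0,0],[-3.28,-2.49,0,0,0,0],[-3.28,-2.49,0,0,0,0],[-3.28,-2.49,0,0,0,0],[-3.28,-2.49,0,0,0,0],[-3.28,-2.49,0,0,0,0],[-3.28,-2.49,0,0,0,0],[-3.28,-2.49,0,0,0,0],[-3.28,-2.49,0,0,0,0],[-3.28,-2.49,0,0,0,0],[-3.28,-2.49,0,0,0,0]]' 100
python3 -m crank '[[0,0,0,0,0,-7],[0,0,0,0,0,-7],[0,0,0,0,0,0],[0,0,0,0,0,0]]'
python3 - <<'E'
from h import *
s=bot.get_state(); print(s['tool_pos'],R.from_rotvec(s['eef_rot']).as_matrix().round(3)); cap('wrist','w1.png')
E
```

```text
t: 1.25
tool_pos: [471.0, 198.7, 222.8]
eef_rot: [0.452, 3.109, 0.001]
contact_force: [1.3, 0.9, -0.5]
gripper_width: 1.0
grasp_force: 0.0
t: 1.58
tool_pos: [470.1, 200.8, 222.5]
eef_rot: [-0.075, -3.141, -0.0]
contact_force: [-0.2, -0.5, 0.5]
gripper_width: 0.995
grasp_force: 0.0
[470.05673175 200.78489443 222.48418342] [[-0.999  0.048 -0.   ]
 [ 0.048  0.999  0.   ]
 [ 0.     0.    -1.   ]]
```

View pics/w1.png

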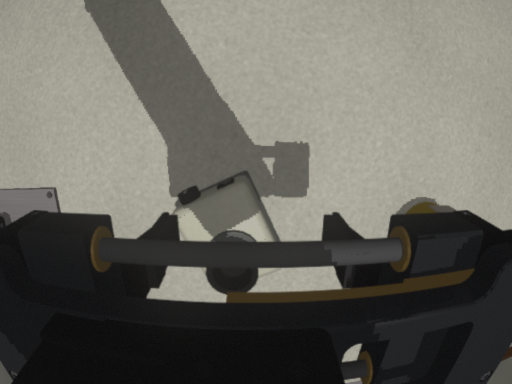

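The wrist camera looks toward the robot side of the tool; the mixer is at about (230,240), with its cup partly hidden by the gripper at (232,262). To see things properly I need to place the tool beyond them in +x.

```bash
python3 -m crank '[[-0.95,-4.03,0,0,0,0],[-0.95,-4.03,0,0,0,0],[-0.95,-4.03,0,0,0,0],[-0.95,-4.03,0,0,0,0],[-0.95,-4.03,0,0,0,0],[-0.95,-4.03,0,0,0,0],[-0.95,-4.03,0,0,0,0],[-0.95,-4.03,0,0,0,0],[-0.95,-4.03,0,0,0,0],[-0.95,-4.03,0,0,0,0],[-0.95,-4.03,0,0,0,0],[-0.95,-4.03,0,0,0,0]]'
python3 -m crank '[[0,0,0,0,0,0],[0,0,0,0,0,0]]'
python3 - <<'E'
from h import *
c=cap('wrist','w2.png')
i=cv2.imread('pics/w2.png');cv2.imwrite('pics/w2b.png',cv2.resize(i[90:330,100:420],(800,600),interpolation=cv2.INTER_CUBIC))
E
```

```text
t: 2.63
tool_pos: [563.2, -288.6, 222.5]
eef_rot: [0.073, 3.14, 0.001]
contact_force: [0.9, 0.9, 0.4]
gripper_width: 1.002
grasp_force: 0.0
t: 2.8
tool_pos: [561.8, -290.0, 221.8]
eef_rot: [-0.081, -3.139, 0.002]
contact_force: [0.3, 0.9, 0.1]
gripper_width: 0.997
grasp_force: 0.0
```

View pics/w2b.png

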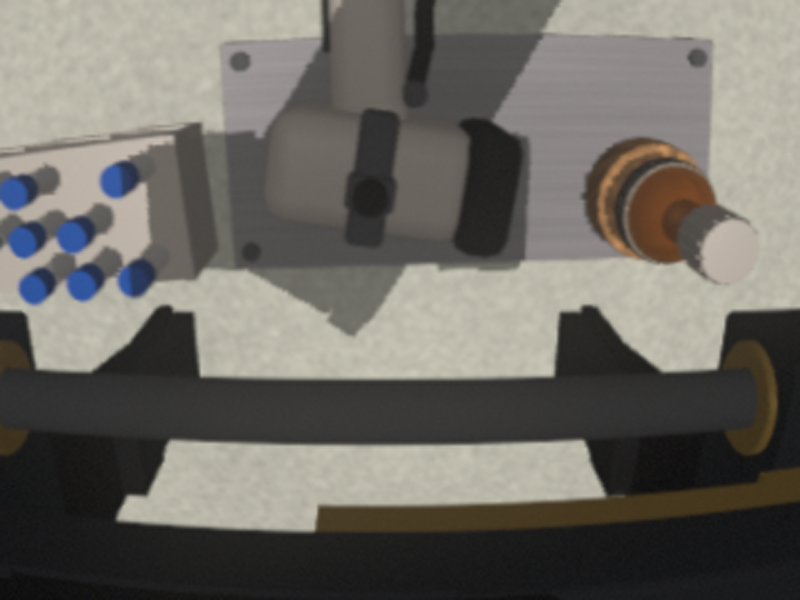

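The view shows the plate's near edge from (221,43) to (713,40), the clamp screw at (371,197), the hinge pin at (415,95) and the flask cap top at about (727,250). The grip and trigger continue above the crop, so I view that part.

```bash
python3 - <<'E'
from h import *
i=cv2.imread('pics/w2.png');cv2.imwrite('pics/w2c.png',cv2.resize(i[20:140,180:340],(800,600),interpolation=cv2.INTER_CUBIC))
c=cap('wrist')
f=lambda u,v,z:onz(c,100+u*.4,90+v*.4,z)
print('edge',f(221,43,8),f(713,40,8),'screws',f(240,61,8),f(697,57,8),f(252,252,8),'clamp',f(371,197,105),'pin',f(415,95,66),'captop',f(730,248,123))
E
```

```text
edge [ 486.7 -363.3    8. ] [ 491.9 -103.3    8. ] screws [ 496.7 -354.     8. ] [ 501.4 -113.2    8. ] [ 597.7 -356.     8. ] clamp [ 550.4 -289.4  105. ] pin [ 514.9 -269.    66. ] captop [ 572.9 -147.8  123. ]
```

View pics/w2c.png

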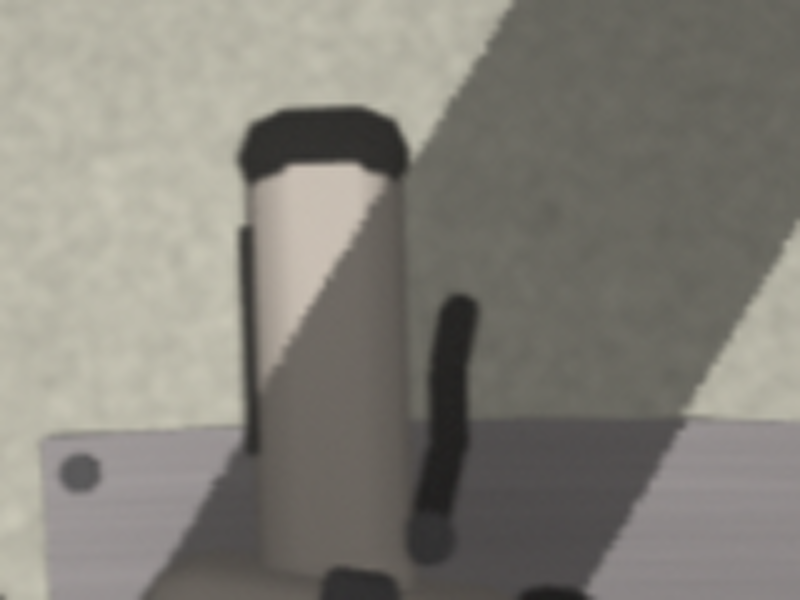

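```bash
python3 - <<'E'
from h import *
c=cap('wrist')
f=lambda u,v,z:onz(c,180+u*.2,20+v*.2,z)
for n,u,v,z in (('back',243,380,64),('grip edge',408,370,55),('front',470,370,65),('front',468,430,65),('tip',460,297,65),('pin',430,540,66),('gripend',330,108,60)): print(n,f(u,v,z))
s=bot.get_state(); Rm=R.from_rotvec(s['eef_rot']).as_matrix(); p=s['tool_pos']
print(p,Rm.round(3),Rm.T@(np.array([484,-282,222])-p))
E
```

```text
back [ 478.9 -306.    64. ]
grip edge [ 478.1 -270.4   55. ]
front [ 479.  -257.6   65. ]
front [ 491.9 -258.6   65. ]
tip [ 463.1 -259.1   65. ]
pin [ 515.3 -267.7   66. ]
gripend [ 419.2 -284.7   60. ]
[ 563.14702458 -285.72913559  222.38126929] [[-0.999  0.044  0.   ]
 [ 0.044  0.999  0.001]
 [-0.     0.001 -1.   ]] [79.23440514  0.26068184  0.38000824]
```

```bash
python3 -m crank '[[3.95,0,0,0,0,-1.4],[3.95,0.1,0,0,0,0],[0,0,0,0,0,0],[0,0,0,0,0,0],[0,0,3.0,0,0,0],[0,0,3.0,0,0,0],[0,0,3.0,0,0,0],[0,0,3.0,0,0,0],[0,0,3.0,0,0,0],[0,0,3.0,0,0,0],[0,0,0,0,0,0],[0,0,0,0,0,0]]'
python3 - <<'E'
from h import *
cap('wrist','w3.png')
E
```

```text
t: 3.95
tool_pos: [484.0, -282.7, 42.2]
eef_rot: [-0.029, -3.139, -0.001]
contact_force: [-1.0, -0.3, 1.7]
gripper_width: 1.003
grasp_force: 0.0
```

View pics/w3.png

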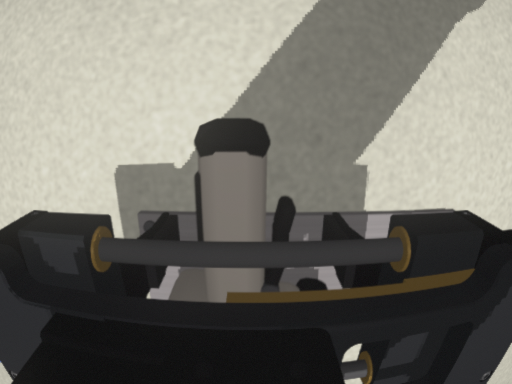

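The grip (197–268) and the trigger blade (to 295) sit between the fingers, about 2 mm left of centre. I nudge that way and squeeze, then release.

```bash
python3 -m crank '[[0,-0.2,0,0,0,0],[0,0,0,0,0,0],[0,0,0,0,0,0]]' 
python3 -m crank '[[0,0,0,0,0,0],[0,0,0,0,0,0],[0,0,0,0,0,0],[0,0,0,0,0,0],[0,0,0,0,0,0],[0,0,0,0,0,0],[0,0,0,0,0,0],[0,0,0,0,0,0],[0,0,0,0,0,0]]' 44
python3 - <<'E'
from h import *
cap('wrist','w4.png')
E
```

```text
t: 4.25
tool_pos: [484.7, -286.4, 44.1]
eef_rot: [0.031, 3.139, -0.001]
contact_force: [-0.1, -0.7, 0.2]
gripper_width: 0.998
grasp_force: 0.0
t: 5.0
tool_pos: [483.3, -287.9, 42.4]
eef_rot: [0.032, 3.141, -0.005]
contact_force: [0.4, -8.4, -6.1]
gripper_width: 0.477
grasp_force: 31.2
```

View pics/w4.png

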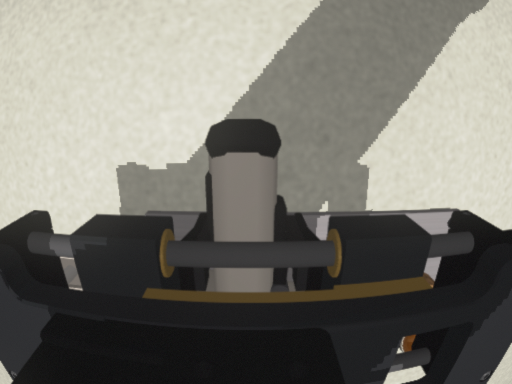

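The trigger is fully in: opening 41.5 mm at 31 N, blade flat on the grip. Now I release, rise, and move over the flask.

```bash
python3 -m crank '[[0,0,0,0,0,0],[0,0,0,0,0,0],[0,0,0,0,0,0],[0,0,0,0,0,0],[0,0,0,0,0,0],[0,0,0,0,0,0],[0,0,0,0,0,0],[0,0,0,0,0,0]]' 100
python3 -m crank '[[0,0,-3,0,0,0],[0,0,-3,0,0,0],[0,0,-3,0,0,0],[0,0,-3,0,0,0],[0,0,-3,0,0,0],[-1.77,2.78,0,0,0,0],[-1.77,2.78,0,0,0,0],[-1.77,2.78,0,0,0,0],[-1.77,2.78,0,0,0,0],[-1.77,2.78,0,0,0,0],[0,0,0,0,0,0],[0,0,0,0,0,0]]'
python3 - <<'E'
from h import *
c=cap('wrist','w5.png'); t=cap('top','t5.png'); s=cap('scene','s5.png')
P=[]
for _ in range(4): P.append(cap('wrist')['s']['tool_pos'])
print(np.mean(P,0),bot.get_state()['eef_rot'])
a=c['image'][120:384]; a=cv2.resize(np.hstack([cv2.resize(c['image'],(400,300)),cv2.resize(s['image'][150:270,160:320],(400,300))]),(800,300))
cv2.imwrite('pics/m5.png',a[:,:,::-1])
E
```

```text
t: 5.72
tool_pos: [483.6, -286.0, 42.5]
eef_rot: [-0.031, -3.141, -0.0]
contact_force: [-0.5, -0.3, 0.4]
gripper_width: 0.965
grasp_force: 0.0
t: 6.72
tool_pos: [575.7, -146.6, 192.1]
eef_rot: [-0.025, -3.141, -0.0]
contact_force: [-0.8, -0.9, -0.1]
gripper_width: 1.001
grasp_force: 0.0
[ 574.2697282  -150.21959608  192.64599691] [3.39535604e-02 3.14122492e+00 1.61435362e-04]
```

View pics/m5.png

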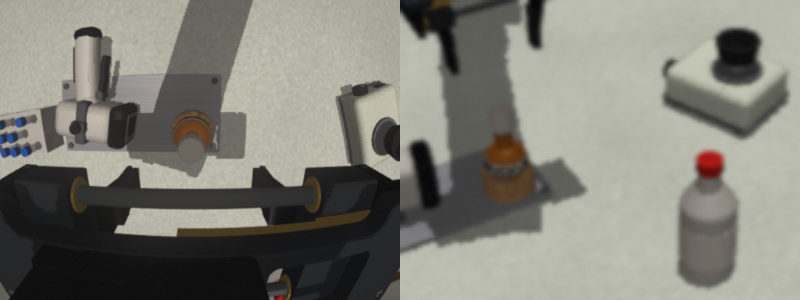

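The flask is undisturbed in its ring, with its cap at about (191,150) in the left panel and the trigger out again. I refine the cap position from this picture.

```bash
python3 - <<'E'
from h import *
ps=[]
for _ in range(4):
    c=cap('wrist'); c['s']['eef_rot']=np.array([.0305,3.1414,0]); g=c['image'].astype(int)
    sub=g[150:230,200:290]; m=((sub.max(2)-sub.min(2)<35)&(sub.mean(2)>115)).astype(np.uint8)
    n,l,st,ce=cv2.connectedComponentsWithStats(m)
    ps.append([onz(c,191*1.28,151*1.28,121),onz(c,193*1.28,125*1.28,51)])
print(np.mean(ps,0)); print(st,ce)
E
```

```text
[[ 573.425 -154.75   121.   ]
 [ 558.45  -153.075   51.   ]]
[[   0    0   90   76 5543]
 [  76   11    4    8   17]
 [  73   30    7    5   20]
 [   0   48   90   32 1620]] [[42.45065849 31.18600036]
 [77.70588235 13.70588235]
 [76.2        32.1       ]
 [50.77222222 68.30925926]]
```

```bash
python3 -m crank '[[0,-0.2,2.5,0,0,0],[0,0,2.5,0,0,0],[0,0,2.5,0,0,0],[0,0,2.6,0,0,0],[0,0,0,0,0,0],[0,0,0,0,0,0],[0,0,0,0,0,0]]'
python3 - <<'E'
from h import *
c=cap('wrist'); s=cap('scene')
a=np.hstack([cv2.resize(c['image'],(400,300)),cv2.resize(s['image'][150:270,160:320],(400,300))])
cv2.imwrite('pics/m6.png',a[:,:,::-1])
E
```

```text
t: 7.85
tool_pos: [575.6, -151.2, 93.1]
eef_rot: [0.032, 3.14, -0.0]
contact_force: [-0.5, -1.1, 0.1]
gripper_width: 1.001
grasp_force: 0.0
```

View pics/m6.png

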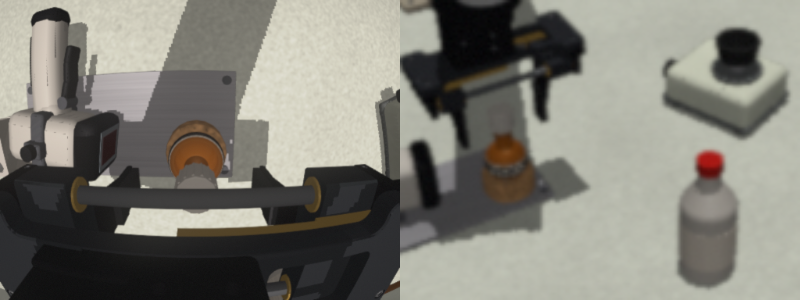

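The cap is centred between the fingers (196 against 198). I close on it.

```bash
python3 -m crank '[[0,0,0,0,0,0],[0,0,0,0,0,0],[0,0,0,0,0,0],[0,0,0,0,0,0],[0,0,0,0,0,0],[0,0,0,0,0,0],[0,0,0,0,0,0],[0,0,0,0,0,0],[0,0,0,0,0,0],[0,0,0,0,0,0],[0,0,0,0,0,0],[0,0,0,0,0,0]]' 20
python3 -m crank '[[0,0,-1,0,0,0],[0,0,-1,0,0,0],[0,0,-1,0,0,0],[0,0,-1,0,0,0],[0,0,-1,0,0,0],[0,0,-1,0,0,0],[0,0,-1,0,0,0],[0,0,-1,0,0,0],[0,0,-1,0,0,0],[0,0,-1,0,0,0],[0,0,-1.5,0,0,0],[0,0,0,0,0,0]]'
python3 - <<'E'
from h import *
P=[]
for _ in range(5): P.append(np.r_[cap('wrist')['s']['tool_pos'],bot.get_state()['contact_force']])
print(np.mean(P,0))
c=cap('wrist','w7.png'); s=cap('scene','s7.png'); t=cap('top','t7.png')
# cup rim in scene/top: dark blobs near mixer
for n,c,uv in (('top',t,(206,214)),('scene',s,(295,167))):
    u,v=uv; g=c['image'][v-25:v+25,u-25:u+25].max(2); m=(g<60).astype(np.uint8)
    k,l,st,ce=cv2.connectedComponentsWithStats(m); i=1+st[1:,4].argmax(); print(n,st[i],ce[i]+[u-25,v-25], onz(c,*(ce[i]+[u-25,v-25]),105))
a=np.hstack([cv2.resize(s['image'][105:225,200:360],(400,300),interpolation=2),cv2.resize(t['image'][180:255,170:270],(400,300),interpolation=2)])
cv2.imwrite('pics/m7.png',a[:,:,::-1])
E
```

```text
t: 8.95
tool_pos: [574.8, -150.8, 91.5]
eef_rot: [-0.031, -3.141, -0.0]
contact_force: [0.0, 0.8, -0.6]
gripper_width: 0.311
grasp_force: 30.0
t: 9.95
tool_pos: [576.0, -151.3, 209.6]
eef_rot: [0.032, 3.138, -0.0]
contact_force: [0.0, -0.4, -2.1]
gripper_width: 0.312
grasp_force: 30.0
[ 5.75171073e+02 -1.50914127e+02  2.07210628e+02 -2.92169899e-01
  2.09218887e-02 -1.39032174e+00]
top [ 16  17  19  18 254] [205.74015748 214.46062992] [571.1 169.5 105. ]
scene [ 16  20  17  20 283] [294.3745583  171.51590106] [603.1 153.  105. ]
```

View pics/m7.png

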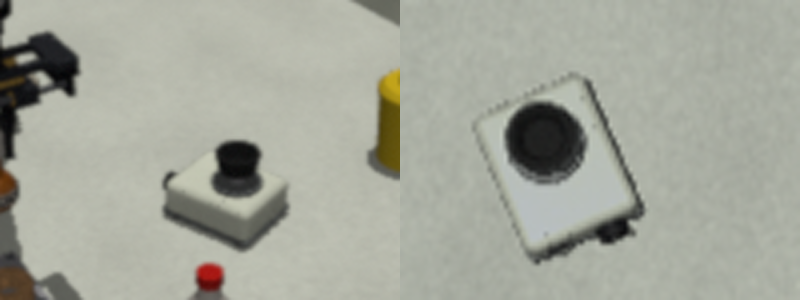

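Lifted: opening 27 mm at 30 N, weight felt. In the panels the cup rim sits at (238,152) in the scene view and (544,137) in the top view. I carry the flask just beyond the mixer, so the wrist camera sees the cup from near.

```bash
python3 -m crank '[[-0.4,1.5,0,0,0,0],[-0.75,3.05,0,0,0,0],[-0.75,3.05,0,0,0,0],[-0.75,3.05,0,0,0,0],[-0.75,3.05,0,0,0,0],[-0.75,3.05,0,0,0,0],[-0.75,3.05,0,0,0,0],[-0.75,3.05,0,0,0,0],[-0.75,3.05,0,0,0,0],[-0.75,3.05,0,0,0,0],[-0.75,3.0,0,0,0,0],[0,0,0,0,0,0]]'
python3 -m crank '[[0,0,0,0,0,0],[0,0,0,0,0,0],[0,0,0,0,0,0]]'
cat > cup.py <<'E'
from h import *
P=[];W=[]
for _ in range(8):
    c=cap('wrist'); P.append(c['s']['tool_pos']); W.append((R.from_rotvec(c['s']['eef_rot'])).as_matrix())
Rm=R.from_matrix(W).mean(); p=np.mean(P,0); print('tool',p,Rm.as_matrix().round(4).tolist())
c['s']['tool_pos']=p; c['s']['eef_rot']=Rm.as_rotvec()
g=c['image'].max(2)
for th in (45,55,65,75):
    m=(g<th).astype(np.uint8); m=cv2.morphologyEx(m,cv2.MORPH_OPEN,np.ones((3,3)))
    cs,_=cv2.findContours(m,cv2.RETR_EXTERNAL,cv2.CHAIN_APPROX_NONE)
    for k in cs:
        a=cv2.contourArea(k)
        if 900<a<9000:
            (u,v),r=cv2.minEnclosingCircle(k); print(th,a,(round(u),round(v)),round(r,1),cv2.boundingRect(k),onz(c,u,v,105))
cv2.imwrite('pics/cup.png',c['image'][:,:,::-1])
print('pred px area', [onz(c,250,v,105) for v in (100,150,200)])
E
python3 cup.py
```

```text
t: 11.35
tool_pos: [659.7, 175.8, 204.9]
eef_rot: [-0.018, -3.14, -0.005]
contact_force: [0.5, 1.6, -1.0]
gripper_width: 0.316
grasp_force: 30.0
t: 11.6
tool_pos: [660.3, 165.3, 206.5]
eef_rot: [-0.035, -3.141, 0.001]
contact_force: [-0.4, 0.3, -1.5]
gripper_width: 0.312
grasp_force: 30.0
tool [660.26992324 165.91947014 206.71376248] [[-0.9998, 0.0214, 0.0002], [0.0214, 0.9998, -0.0], [-0.0002, -0.0, -1.0]]
45 4374.0 (444, 344) 69.8 (377, 320, 135, 64) [916.6 454.3 105. ]
45 4838.5 (346, 263) 69.5 (279, 217, 132, 74) [748.2 264.3 105. ]
45 1468.5 (251, 93) 30.7 (226, 64, 49, 59) [576.7 167.9 105. ]
55 2882.0 (256, 91) 32.0 (225, 60, 61, 64) [575.5 172.6 105. ]
65 3222.5 (257, 92) 32.7 (225, 60, 65, 65) [575.6 173.1 105. ]
75 3274.0 (257, 92) 33.1 (225, 59, 65, 66) [575.5 173.  105. ]
pred px area [array([582.9, 166.9, 105. ]), array([627.7, 165.9, 105. ]), array([674.9, 164.8, 105. ])]
```

The near view gives the cup rim at (575.6, 173.1), a clean circle of the expected size. Cap-to-cup offsets in the fixed cameras agree to about 1–2 mm, so I take a target of TCP (576.3, 172.3).

```bash
python3 -m crank '[[2.1,0.11,0,0,0,0],[2.1,0.12,0,0,0,0],[2.1,0.11,0,0,0,0],[2.1,0.12,0,0,0,0],[0,0,0,0,0,0],[0,0,0,0,0,0],[0,0,1,0,0,0],[0,0,1,0,0,0],[0,0,1,0,0,0],[0,0,1,0,0,0],[0,0,0,0,0,0],[0,0,0,0,0,0]]'
cat > st.py <<'E'
from h import *
P=[]
for _ in range(6):
    s=cap('top')['s']; P.append(np.r_[s['tool_pos'],s['contact_force'],s['moment'],s['gripper_width'],s['grasp_force']])
print(np.mean(P,0).round(2),np.std(P,0).round(2)[:6],s['t'])
E
python3 st.py
```

```text
t: 13.0
tool_pos: [576.0, 173.0, 165.4]
eef_rot: [-0.032, -3.14, 0.002]
contact_force: [0.5, -0.4, -0.8]
gripper_width: 0.318
grasp_force: 30.0
[ 5.7651e+02  1.7323e+02  1.6658e+02 -1.0000e-02 -2.7000e-01 -8.9000e-01
  2.0000e-02 -1.0000e-02  1.0000e-02  3.1000e-01  3.0000e+01] [0.24 0.13 0.6  0.44 0.23 0.38] 13.25
```

```bash
python3 -m crank '[[0,0,0.3,0,0,0],[0,0,0,0,0,0],[0,0,0,0,0,0]]'; python3 st.py; python3 -m crank '[[0,0,0.3,0,0,0],[0,0,0,0,0,0],[0,0,0,0,0,0]]'; python3 st.py;  python3 -m crank '[[0,0,0.2,0,0,0],[0,0,0,0,0,0],[0,0,0,0,0,0]]'; python3 st.py
```

```text
t: 13.55
tool_pos: [576.2, 173.3, 163.4]
eef_rot: [-0.031, -3.141, -0.0]
contact_force: [-0.8, 0.2, -1.0]
gripper_width: 0.307
grasp_force: 30.0
[ 5.7630e+02  1.7333e+02  1.6353e+02  3.0000e-02 -6.0000e-02 -1.1200e+00
  3.0000e-02  2.0000e-02  2.0000e-02  3.1000e-01  3.0000e+01] [0.05 0.01 0.07 0.5  0.39 0.3 ] 13.8
t: 14.1
tool_pos: [576.4, 173.9, 160.8]
eef_rot: [0.031, 3.141, 0.001]
contact_force: [-1.6, 0.5, 2.4]
gripper_width: 0.313
grasp_force: 30.0
[ 5.7642e+02  1.7377e+02  1.6080e+02 -9.1000e-01  1.9200e+00  2.1600e+00
  5.5000e-01  1.2000e-01 -0.0000e+00  3.1000e-01  3.0000e+01] [0.02 0.05 0.03 0.58 0.9  0.35] 14.35
t: 14.65
tool_pos: [576.4, 173.6, 158.7]
eef_rot: [0.031, 3.141, 0.001]
contact_force: [-1.3, 2.8, 4.8]
gripper_width: 0.314
grasp_force: 30.0
[ 5.7641e+02  1.7359e+02  1.5870e+02 -5.8000e-01  3.6600e+00  4.1600e+00
  8.7000e-01  1.7000e-01  1.0000e-02  3.1000e-01  3.0000e+01] [0.01 0.04 0.02 0.39 0.5  0.46] 14.9
```

Contact is soft, but the rim pushes the flask toward +y. I back off, shift +y, and retry.

```bash
python3 -m crank '[[0,0,-0.5,0,0,0],[0.05,0.25,0,0,0,0],[0,0,0,0,0,0],[0,0,0,0,0,0],[0,0,0.3,0,0,0],[0,0,0.2,0,0,0],[0,0,0,0,0,0],[0,0,0,0,0,0]]'; python3 st.py
```

```text
t: 15.62
tool_pos: [576.0, 175.4, 158.7]
eef_rot: [0.032, 3.141, -0.001]
contact_force: [-0.9, -1.8, 2.8]
gripper_width: 0.316
grasp_force: 30.0
[ 5.7602e+02  1.7543e+02  1.5871e+02 -7.1000e-01 -1.9300e+00  2.9500e+00
 -5.4000e-01  1.2000e-01 -0.0000e+00  3.1000e-01  3.0000e+01] [0.02 0.05 0.03 0.31 0.27 0.28] 15.8667
```

```bash
python3 -m crank '[[0,0,-0.5,0,0,0],[0.06,-0.07,0,0,0,0],[0,0,0,0,0,0],[0,0,0,0,0,0],[0,0,0.3,0,0,0],[0,0,0.2,0,0,0],[0,0,0,0,0,0],[0,0,0,0,0,0]]'; python3 st.py;  python3 -m crank '[[0,0,0.1,0,0,0],[0,0,0.1,0,0,0],[0,0,0,0,0,0],[0,0,0,0,0,0],[0,0,0,0,0,0]]'; python3 st.py
```

```text
t: 16.58
tool_pos: [575.6, 175.2, 158.8]
eef_rot: [0.032, 3.141, 0.0]
contact_force: [0.1, 0.1, 2.6]
gripper_width: 0.313
grasp_force: 30.0
[ 5.7551e+02  1.7517e+02  1.5881e+02  7.3000e-01 -2.1000e-01  3.0500e+00
 -4.0000e-02 -1.5000e-01 -1.0000e-02  3.1000e-01  3.0000e+01] [0.05 0.01 0.04 0.41 0.54 0.55] 16.8333
t: 17.3
tool_pos: [575.4, 175.2, 156.7]
eef_rot: [0.031, 3.141, 0.0]
contact_force: [1.7, -1.0, 4.6]
gripper_width: 0.312
grasp_force: 30.0
[ 5.7538e+02  1.7519e+02  1.5668e+02  1.2100e+00 -3.9000e-01  4.9700e+00
 -2.0000e-02 -2.3000e-01 -0.0000e+00  3.1000e-01  3.0000e+01] [0.02 0.02 0.04 0.59 0.52 0.53] 17.55
```

Centred now. I press on.

```bash
python3 -m crank '[[0,0,0.1,0,0,0],[0,0,0.1,0,0,0],[0,0,0.1,0,0,0],[0,0,0,0,0,0],[0,0,0,0,0,0],[0,0,0,0,0,0]]'; python3 st.py;  python3 -m crank '[[0,0,0.1,0,0,0],[0,0,0,0,0,0],[0,0,0,0,0,0],[0,0,0,0,0,0]]'; python3 st.py
```

```text
t: 18.1
tool_pos: [575.5, 175.1, 153.9]
eef_rot: [0.032, 3.141, 0.001]
contact_force: [0.5, -0.4, 7.6]
gripper_width: 0.315
grasp_force: 30.0
[ 5.7553e+02  1.7516e+02  1.5397e+02  6.9000e-01 -2.2000e-01  7.4300e+00
 -9.0000e-02 -1.5000e-01  2.0000e-02  3.1000e-01  3.0000e+01] [0.01 0.01 0.02 0.48 0.27 0.34] 18.35
t: 18.73
tool_pos: [575.6, 175.2, 153.1]
eef_rot: [0.032, 3.141, 0.001]
contact_force: [-0.0, -0.6, 7.0]
gripper_width: 0.312
grasp_force: 30.0
[ 5.7559e+02  1.7517e+02  1.5309e+02  5.6000e-01 -5.1000e-01  8.3200e+00
 -1.2000e-01 -1.3000e-01  1.0000e-02  3.1000e-01  3.0000e+01] [0.01 0.02 0.02 0.47 0.14 0.65] 18.9833
```

```bash
python3 -m crank '[[0,0,0.1,0,0,0],[0,0,0,0,0,0],[0,0,0,0,0,0],[0,0,0,0,0,0]]'; python3 st.py;  python3 -m crank '[[0,0,0.05,0,0,0],[0,0,0,0,0,0],[0,0,0,0,0,0],[0,0,0,0,0,0]]'; python3 st.py
```

```text
t: 19.37
tool_pos: [575.7, 175.2, 152.2]
eef_rot: [0.032, 3.14, 0.001]
contact_force: [0.2, -1.2, 9.5]
gripper_width: 0.31
grasp_force: 30.0
[ 5.7566e+02  1.7516e+02  1.5223e+02  1.5000e-01 -5.6000e-01  9.2000e+00
 -1.4000e-01 -8.0000e-02 -1.0000e-02  3.1000e-01  3.0000e+01] [0.02 0.01 0.01 0.23 0.39 0.53] 19.6167
t: 20.0
tool_pos: [575.7, 175.2, 151.8]
eef_rot: [0.032, 3.14, 0.001]
contact_force: [0.7, -0.8, 9.4]
gripper_width: 0.315
grasp_force: 30.0
[ 5.7571e+02  1.7516e+02  1.5180e+02  2.9000e-01 -1.0000e+00  9.1600e+00
 -1.5000e-01 -6.0000e-02 -2.0000e-02  3.1000e-01  3.0000e+01] [0.01 0.02 0.02 0.23 0.42 0.46] 20.25
```

```bash
for i in 1; do python3 -m crank '[[0,0,0.05,0,0,0],[0,0,0,0,0,0],[0,0,0,0,0,0],[0,0,0,0,0,0]]'; done; python3 st.py;  python3 -m crank '[[0,0,0.05,0,0,0],[0,0,0,0,0,0],[0,0,0,0,0,0],[0,0,0,0,0,0]]'; python3 st.py
```

```text
t: 20.63
tool_pos: [575.7, 175.1, 151.4]
eef_rot: [0.032, 3.14, 0.001]
contact_force: [0.9, -1.4, 9.6]
gripper_width: 0.307
grasp_force: 30.0
[ 5.7574e+02  1.7515e+02  1.5136e+02  4.4000e-01 -9.2000e-01  9.7500e+00
 -1.8000e-01 -2.0000e-02 -0.0000e+00  3.1000e-01  3.0000e+01] [0.01 0.02 0.01 0.53 0.42 0.38] 20.8833
t: 21.27
tool_pos: [575.9, 175.2, 151.3]
eef_rot: [0.032, 3.14, 0.001]
contact_force: [0.5, -1.4, 13.2]
gripper_width: 0.309
grasp_force: 30.0
[ 5.7594e+02  1.7518e+02  1.5126e+02 -1.7000e-01 -1.1600e+00  1.2590e+01
 -2.5000e-01  8.0000e-02  1.0000e-02  3.1000e-01  3.0000e+01] [0.01 0.02 0.01 0.53 0.29 0.43] 21.5167
```

The last half-millimetre step moved the tool only 0.1 mm and the force jumped by 3 N, so the cup is at its stop. The flask is upright and firmly held.

```bash
python3 -c "
from bench import bot
print(bot.finish_job())"
```

```text
the job is handed in; nothing more can be done
None
```

The job is handed in at about 21.5 s: I squeezed the scanner trigger fully in and let it go, then set the flask upright in the mixer cup and held it pressed to the cup's stop; I touched none of the bystanders, though I took no picture at the end to confirm.

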